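# Seat the keyed bat on the bench wheel

## Task

The round beige bat on the potter's bench wheel stands high on its tight spindle, with its rim notch turned away from the drive pin. With the fingertips, push one of its grey stop blocks sideways to turn the bat until the notch stands over the pin, then press the bat down gently until it sits fully home on the wheel head. Do not grip or lift the bat, leave the pots and the brush around it alone, and finish clear of it.

Things in the scene. Friction and masses are not known exactly. Their poses are not given: they have to be found in the camera images.
- wheel: the fixed dark steel bench wheel; origin at the centre of its foot on the table; z up along the wheel's axis, x points to the drive pin. Its foot is 190 mm wide; its head, the seat for the bat, is 140 mm wide with its top 52 mm above the table; a flat-topped ear, 36 mm wide and level with the head, sticks out under the pin to 118 mm from the axis
- pin_top (a point): centre of the top of the steel drive pin that stands loose but deep in a hole in the ear; the pin is 16 mm thick with a bevelled top, stands 15 mm above the head, and its axis is 82 mm from the wheel's axis, so that part of it shows beyond the bat's rim. It stays where it is
- bat: the beige plastic bat, a disc 170 mm wide and 14 mm thick, about 0.3 kg, that turns and slides on the wheel's upright spindle; origin at the centre of its underside, z up, x points to its rim notch. It is found with its underside 70 mm above the table (3 mm clear of the pin) and its top face at 84 mm; seated, the underside is at 52 mm. Its spindle is tight: it stays at whatever height and angle it is left
- notch (a point): middle of the mouth of the notch in the bat's rim, at the bat's top face, 85 mm from the axis; the notch is 24 mm wide, 16 mm deep radially, open at the rim and cut right through. It is the bat's only notch
- hub (a point): centre of the top of the flat round aluminium boss in the middle of the bat, 40 mm wide, 6 mm above the bat's top face (90 mm above the table when found, 72 mm when seated): the place to press
- block0 (a point): grey radial stop block 0 on the bat, a fin 34 mm long (radially), 14 mm thick and 22 mm tall with upright sides; this point is its centre, 55 mm from the bat's axis and 11 mm above the bat's top face, 60 degrees counter-clockwise (from above) of the notch
- block1 (a point): grey radial stop block 1 on the bat, a fin 34 mm long (radially), 14 mm thick and 22 mm tall with upright sides; this point is its centre, 55 mm from the bat's axis and 11 mm above the bat's top face, 180 degrees counter-clockwise (from above) of the notch
- block2 (a point): grey radial stop block 2 on the bat, a fin 34 mm long (radially), 14 mm thick and 22 mm tall with upright sides; this point is its centre, 55 mm from the bat's axis and 11 mm above the bat's top face, 300 degrees counter-clockwise (from above) of the notch
- turn (a joint): angle of the bat on the wheel, rad, growing counter-clockwise seen from above; the notch is over the pin at 0 and equally at any whole turn (6.283). It is found between 0.7 and 5.6; either way round will do. Pushing a block at its middle takes about 2 to 3 N; the angle stays where it is left. The pin enters freely within about 0.045 rad of true
- seat (a joint): how far the bat has been pressed down, m: 0 as found, 0.018 fully home, about 0.003 when it is stopped by the pin because the notch is not over it; negative if it is pulled up. Pressing it down takes about 5 to 7 N; it stays where it is left
- cup: bystander: small open celadon cup, 64 mm wide, 55 mm tall, beside the wheel; origin at the centre of its underside
- jar: bystander: small closed glaze jar, 48 mm wide, 60 mm tall, beside the wheel; origin at the centre of its underside
- brush: bystander: glaze brush, 150 mm long, lying beside the wheel
- vase_a: bystander: tall vase with a round belly, 90 mm wide, 176 mm tall, well away from the wheel; origin at the centre of its underside
- vase_b: bystander: smaller vase of the same form, 79 mm wide, 155 mm tall; origin at the centre of its underside
- gourd: bystander: double-gourd vase, 96 mm wide, 138 mm tall; origin at the centre of its underside
- bowl: bystander: open bowl, 120 mm wide, 45 mm tall; origin at the centre of its underside
Things that resemble listed ones, but are neither listed nor needed, are in the scene too. Leave any red or turquoise look-alike of the wheel alone.

How it is judged:
By the outcome, as a careful person would: the job done as asked, in the order asked, and still so for the second after the job is handed in, with the robot touching nothing.
It also fails if it takes over 51 s, if anything falls off the work surface, if the arm or the gripper's body presses on something with over 40 N, if the wrist force passes 120 N, or if a joint passes its speed limit or range.

## Robot

A 7-joint arm with a two-finger parallel gripper is mounted at the origin on the work surface. World frame = base frame: x ahead of the robot, y to its left, z up, the work surface at z = 0. Lengths are in m, angles in rad, forces in N, time in s.
With the tool pointing down it reaches from about 0.4 to 0.875 m from the base axis. Payload 19.3 kg.
Tool frame: the origin (TCP) lies between the finger pads; the fingertips stand 8 mm ahead of it and the grasp point (between the pads) lies 11 mm behind it; z points along the fingers, y is the direction in which the jaws open and shut (so a half turn about z gives the same grasp; the last joint's range is limited). The gripper opens to 85 mm and grips with 20 to 120 N. Pads are 22 mm wide; open, the fingers measure 114 mm over their backs; the gripper's body (76 mm by 85 mm) begins 54 mm behind the grasp point. The pads swing forward as they close: fully open they stand 13 mm farther back than shut.
Start: joints at [1.074, 0.521, -0.036, 1.599, 0.021, 1.021, -0.113], TCP at [0.259, -0.569, 0.239] pointing down, gripper open.
Joint ranges: [-2.91, 2.91], [-0.3, 2.13], [-1.5, 1.42], [0.17, 2.43], [-1.26, 4.41], [0.16, 1.93], [-2.52, 2.52]. Speed limits (rad/s): [1.89, 1.89, 2.39, 2.39, 3.01, 3.01, 3.01].

## Interface

Orientations are given as [roll, pitch, yaw] about the fixed x, y, z axes, in that order (R = Rz(yaw) Ry(pitch) Rx(roll)).
In Python, from rig import robot gives the robot as it stands. The module is installed in compiled form; this text tells all that it offers.
- The arm moves only by the tool step_arm, never from a script. Its argument "motion" is a list of rows, each a list of 7 numbers: the shift along the tool's x, y, z in m, then the turn, a rotation vector about the tool's x, y, z in degrees, then the opening, from 0 (shut) to 1 (fully open). A call has 1 to 10 rows; each row is the pose to reach, as a shift and turn from the pose commanded when the call began, along the tool's axes at that moment; what a row does not reach only later rows make up. A row lasts 1/8 s, in which the tool goes at most 62.5 mm and 10.7 degrees, less where a joint would pass 70% of its speed; a pose out of reach is approached as far as the arm can. A call with a gripper value outside its range is refused whole. The fingers move at their own pace and stop on an object; "force" is the grip in N (left out, the last holds). Time passes only in rows, so rows that repeat a pose let the fingers close. It gives the time, the measured TCP pose, the force and the opening at its end, in the units of the state.
- robot.observe(): the state, without advancing time (a new reading comes with each control period).
- robot.get_image(name): name is "side" or "top" or "wrist"; returns (picture, depth): 384x512x3 uint8, red, green, blue; 384x512 float32, m along the optical axis (not along the pixel's ray), 0 where there is no reading.
- robot.camera_params(name): a dict with "intrinsics" (3x3 intrinsics, pixels), "eye" and "rotation" of the camera in the world; the wrist camera has in their place "tool_from_camera" (4x4, takes a point from camera to tool coordinates, whose origin is the TCP and whose axes are the flange's). Camera axes: x right, y up, looking along -z (the intrinsics and any distortion apply to the point x, -y, -z); pixel columns grow to the right and rows downward; lengths in m; the calibration is good to about 2 mm. A picture is of the moment at which its call begins: read the wrist's pose just before it. camera_params takes no time and is no camera call.
- robot.finish_job(): hands the job in, once; it reports no verdict.
The state is a dict: "time_s": time; "q": joint angles; "joint_vel": joint speeds; "tau": joint torques, N m; "position": TCP position; "tool_rot": TCP orientation; "force": force on the tool from outside, world axes, zero at the start; "moment": the same for the moment, N m; "width": finger opening in m.
Only numpy, scipy, OpenCV 4.12 (cv2) and the standard library are available. Lean on these libraries where they do the work, as an engineer would, in place of code of your own. Each camera call takes 0.05 s, during which the arm holds its last target. There are 200 camera calls.

## Working session

There is one attempt and no reset: what is moved stays moved. The work goes in short steps, Python scripts to look and compute and a tool call to move; the robot and the scene stay as the last step left them, time stands still between calls to the robot, and variables do not carry over. Pictures are saved under pics/ and viewed, about 8 in all and at most 12, crops included, and the job is handed in when it is done.

Besides the shell and the picture viewer there is one more tool, called after "Emit:" as name(argument=value, ...) on one line, values as JSON. step_arm: Moves the arm, as the interface text tells. Its arguments: {"type":"object","properties":{"motion":{"type":"array","items":{"type":"array","items":{"type":"number"}}},"force":{"type":"number"}},"required":["motion"]}

```bash
mkdir -p pics; cat > h.py <<'E'
import numpy as np, cv2
from rig import robot
from scipy.spatial.transform import Rotation as R
def grab(n,f):
    s=robot.observe(); im,d=robot.get_image(n); p=robot.camera_params(n)
    np.savez('pics/'+f+'.npz',im=im,d=d,pos=s['position'],rot=s['tool_rot'])
    cv2.imwrite('pics/'+f+'.png',im[:,:,::-1]); return im,d,p,s
def pts(n,d,p,s):
    K=np.array(p['intrinsics']); v,u=np.mgrid[:d.shape[0],:d.shape[1]]
    c=np.stack([(u-K[0,2])/K[0,0]*d,-(v-K[1,2])/K[1,1]*d,-d],-1)
    if 'eye' in p: return c@np.array(p['rotation']).T+np.array(p['eye'])
    T=np.array(p['tool_from_camera']); t=c@T[:3,:3].T+T[:3,3]
    r=np.array(s['tool_rot']); r=R.from_euler('xyz',r).as_matrix() if r.size==3 else r
    return t@r.T+np.array(s['position'])
E
python3 - <<'E'
from h import *
a=[]
for n in('top','side'):
    im,d,p,s=grab(n,n+'0'); a.append(im); X=pts(n,d,p,s); np.save('pics/'+n+'X.npy',X)
    print(n,p)
print(s)
cv2.imwrite('pics/both.png',np.vstack(a)[:,:,::-1][:, :] if 0 else cv2.resize(np.hstack(a),(800,300))[:,:,::-1])
E
```

```text
Traceback (most recent call last):
  File "h.py", line 11, in pts
    if 'eye' in p: return c@np.array(p['rotation']).T+np.array(p['eye'])
                          ~~~~~~~~~~~~~~~~~~~~~~~~~~~^~~~~~~~~~~~~~~~~~~
ValueError: operands could not be broadcast together with shapes (384,512) (3,)
```

View pics/top0.png

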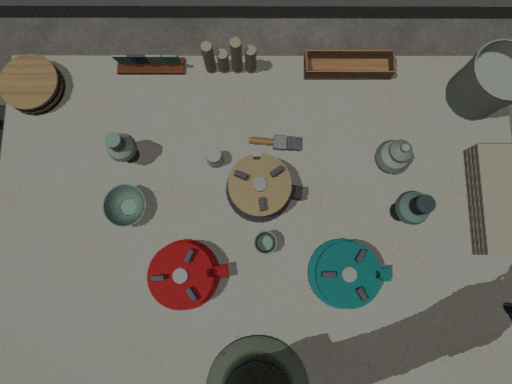

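The top view shows the steel wheel with the beige bat at about (260,185), its ear and pin at (297,192), and blocks at (241,175), (278,171) and (263,204). The notch appears to be at (256,158). The red (183,275) and turquoise (347,273) wheels are look-alikes.

```bash
python3 - <<'E'
from rig import robot
for n in('top','side','wrist'): print(n,robot.camera_params(n))
print(robot.observe())
E
```

```text
top {'intrinsics': array([[390.42155354,   0.        , 254.11045644],
       [  0.        , 390.42155354, 187.30790734],
       [  0.        ,   0.        ,   1.        ]]), 'eye': array([0.35213377, 0.01098673, 1.10666641]), 'rotation': array([ 0.1655038 , -0.00222233, -1.57127527])}
side {'intrinsics': array([[478.18774311,   0.        , 255.90191871],
       [  0.        , 478.18774311, 195.42062546],
       [  0.        ,   0.        ,   1.        ]]), 'eye': array([0.36937763, 0.86100887, 0.94876431]), 'rotation': array([ 0.79627198,  0.01833708, -2.97852669])}
wrist {'intrinsics': array([[280.2283033 ,   0.        , 252.61971693],
       [  0.        , 280.2283033 , 190.50983229],
       [  0.        ,   0.        ,   1.        ]]), 'tool_from_camera': array([[-1.21104322e-03,  9.63532727e-01,  2.67587776e-01,
         6.70109714e-02],
       [ 9.99999265e-01,  1.18241957e-03,  2.68107851e-04,
        -1.03683294e-03],
       [-5.80703339e-05,  2.67587904e-01, -9.63533450e-01,
        -1.34605908e-01],
       [ 0.00000000e+00,  0.00000000e+00,  0.00000000e+00,
         1.00000000e+00]])}
{'time_s': 0.05, 'q': array([ 1.07380576,  0.52203948, -0.03630947,  1.59996165,  0.02120498,
        1.02112711, -0.11281652]), 'joint_vel': array([-1.19255080e-03, -1.48801765e-03,  5.19928169e-04, -2.82357336e-03,
        5.64011425e-05,  8.49767337e-05,  7.36877172e-05]), 'tau': array([ 9.20716353e-03, -9.29437208e+01,  1.98754460e+00, -3.70981693e+01,
        1.79893244e-02,  5.14251631e-03,  9.08657103e-05]), 'position': array([ 0.25854535, -0.56866802,  0.23872667]), 'tool_rot': array([-3.14044610e+00,  9.52906809e-05,  4.26750347e-01]), 'force': array([-0.22289339,  0.40449335, -0.09675632]), 'moment': array([-0.06569462, -0.01728124,  0.00501682]), 'width': 0.0853542369507909}
```

```bash
sed -i "s/np.array(p\['rotation'\]).T/R.from_euler('xyz',p['rotation']).as_matrix().T/" h.py
python3 - <<'E'
from h import *
im,d,p,s=grab('top','top1'); X=pts('top',d,p,s)
for u,v in [(260,184),(256,158),(297,192),(241,175),(278,171),(263,204),(214,157),(265,242),(290,143),(400,150),(425,204),(120,140)]: print(u,v,X[v,u].round(4))
# bat top fit
m=(abs(X[...,2]-.084)<.005); m[:140]=0;m[:230,:]=m[:230,:]; m[230:]=0; m[:,:215]=0;m[:,300:]=0
print(m.sum(),X[m].min(0),X[m].max(0)); 
c,r=cv2.minEnclosingCircle(X[m][:,:2].astype(np.float32)); print(c,r)
a=cv2.resize(im[140:225,215:310],None,fx=6,fy=6,interpolation=cv2.INTER_CUBIC)
i2,d2,p2,s2=grab('side','side1'); X2=pts('side',d2,p2,s2)
cv2.imwrite('pics/c1.png',a[:,:,::-1]);
E
```

```text
260 184 [ 0.5309 -0.0069  0.0893]
256 158 [0.6211 0.003  0.0094]
297 192 [ 0.5155 -0.1089  0.0505]
241 175 [0.5518 0.0429 0.1063]
278 171 [ 0.5626 -0.0539  0.1056]
263 204 [ 0.4759 -0.0143  0.1039]
214 157 [0.6114 0.1189 0.0605]
265 242 [ 0.381  -0.0218  0.009 ]
290 143 [ 0.665  -0.0955  0.0127]
400 150 [ 0.6134 -0.3685  0.1278]
425 204 [ 0.4668 -0.4014  0.1764]
120 140 [0.6313 0.3459 0.1574]
2714 [ 0.44674171 -0.08985615  0.07915832] [0.61626446 0.0781998  0.08898973]
(0.5317589640617371, -0.006348202936351299) 0.0854044109582901
```

View pics/c1.png

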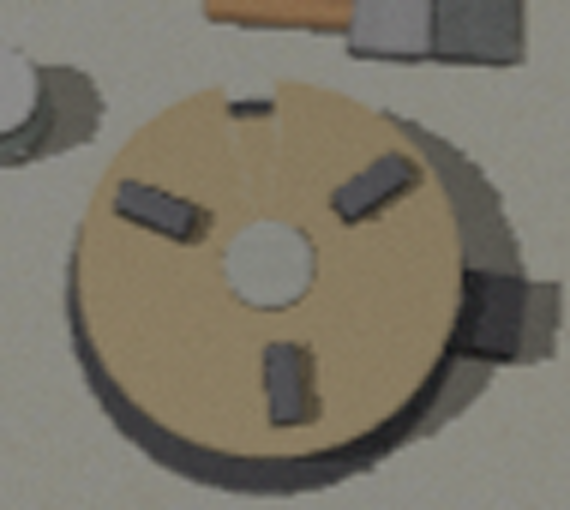

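View pics/side1.png

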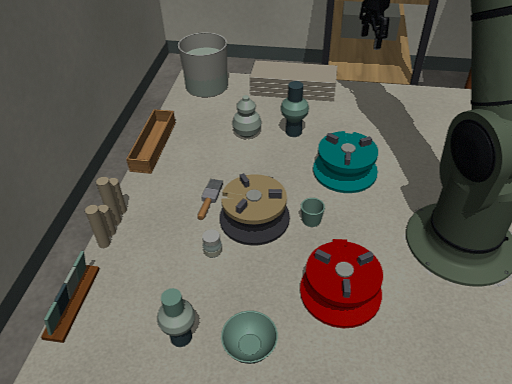

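Bat centre is about (0.5315, −0.0067). The block bearings put the notch near +7°, and the ear and pin are near −99°, so I need roughly 106° clockwise. The jar, cup and brush are low and beside the wheel. Next I'll go above with the fingers shut and take a close look.

Emit:
step_arm(motion=[[0.043, -0.029, -0.002, 0, 0, -6.5, 0], [0.1, -0.067, -0.005, 0, 0, -14, 0], [0.15, -0.1, -0.01, 0, 0, -22, 0], [0.2, -0.134, -0.01, 0, 0, -30, 0], [0.25, -0.167, -0.012, 0, 0, -38, 0], [0.3, -0.2, -0.012, 0, 0, -46, 0], [0.35, -0.234, -0.012, 0, 0, -54, 0], [0.4, -0.268, -0.012, 0, 0, -61, 0], [0.429, -0.287, -0.012, 0, 0, -65.5, 0], [0.429, -0.287, -0.012, 0, 0, -65.5, 0]])

```text
time_s: 1.4
position: [0.5314, -0.1275, 0.2511]
tool_rot: [3.142, -0.001, 1.575]
force: [0.2, 0.6, 1.1]
width: 0.0002
```

```bash
python3 - <<'E'
from h import *
im,d,p,s=grab('wrist','w1'); X=pts('wrist',d,p,s); print(s['time_s'],s['position'],s['tool_rot'],s['q'].round(2),s['force'])
c0=np.array([.5315,-.0067]); r=X[...,:2]-c0; rr=np.hypot(r[...,0],r[...,1]); an=np.degrees(np.arctan2(r[...,1],r[...,0])); z=X[...,2]
m=(abs(z-.084)<.004)&(rr<.1)
pp=X[m]; A=np.c_[pp[:,:2]]; c,R0=cv2.minEnclosingCircle(A.astype(np.float32)); print('bat',c,R0,np.median(pp[:,2]))
m=(abs(z-.09)<.003)&(rr<.026); print('hub',m.sum(),X[m].mean(0))
m=(abs(z-.106)<.005)&(rr<.09)&(rr>.03)
n,l=cv2.connectedComponents(m.astype(np.uint8))
for i in range(1,n):
    q=X[l==i]
    if len(q)>60: print('blk',len(q),q.mean(0),np.degrees(np.arctan2(*(q.mean(0)[:2]-c0)[::-1])))
m=(abs(z-.052)<.006)&(rr>.097)&(rr<.12); q=X[m]; print('ear',m.sum(),q.mean(0),an[m].mean(),np.percentile(an[m],[2,98]))
E
```

```text
1.4 [ 0.53136043 -0.12745751  0.25106805] [ 3.14156138e+00 -1.17752947e-03  1.57482990e+00] [ 0.46  0.41 -0.44  1.78  0.2   1.   -0.06] [0.24093771 0.5916359  1.11722649]
bat (0.5330373048782349, -0.004536494612693787) 0.08535982668399811 0.08400677017781191
hub 1437 [ 0.53306272 -0.00438338  0.08997715]
blk 165 [0.55086808 0.03262251 0.10517074] 63.77770855346963
blk 626 [ 0.47896796 -0.01057021  0.10569208] -175.78644672252588
blk 543 [ 0.56504261 -0.04894944  0.10570538] -51.55329184284841
ear 483 [ 0.51580251 -0.11058402  0.05205225] -98.72746049161243 [-107.65576079  -88.52193158]
```

View pics/w1.png

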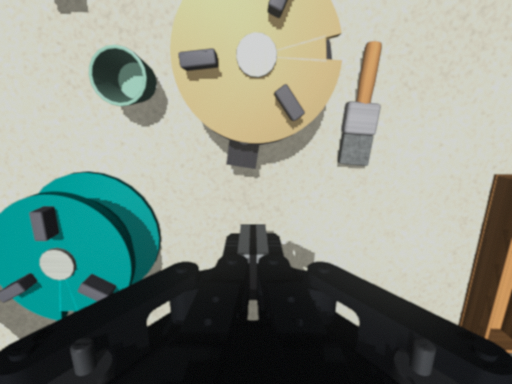

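The wrist view shows the bat hub at (257,54), the notch at (335,48), the ear at (243,155) and the brush at (365,110). Measured from the wrist camera, the centre is (0.533, −0.0045), the notch is at +6° and the ear at −99.3°, so I need about 105.4° clockwise. I'll lower the shut fingertips behind the block at +66°, on its counter-clockwise side.

Emit:
step_arm(motion=[[0.026, 0, 0.01, 0, 0, -9, 0], [0.053, 0, 0.025, 0, 0, -19, 0], [0.08, 0, 0.04, 0, 0, -28, 0], [0.107, 0, 0.055, 0, 0, -38, 0], [0.135, 0, 0.07, 0, 0, -47, 0], [0.165, -0.001, 0.085, 0, 0, -57, 0], [0.185, -0.0015, 0.1, 0, 0, -66, 0], [0.185, -0.0015, 0.12, 0, 0, -66, 0], [0.185, -0.0015, 0.14, 0, 0, -66, 0], [0.185, -0.0015, 0.152, 0, 0, -66, 0]])

```text
time_s: 2.7
position: [0.5288, 0.0538, 0.0982]
tool_rot: [-3.141, -0.001, 2.72]
force: [0.0, 0.1, -0.3]
width: 0.0
```

```bash
cat > plan.py <<'E'
from h import *
import sys
# rows for an arc: block angles from f0 to f1 (deg), tangential offset t, radius .055
C=np.array([.533,-.0045])
def arc(f0,f1,t,n=10,z=.099,lead=0):
    s=robot.observe(); M=R.from_euler('xyz',s['tool_rot']); yaw=np.degrees(s['tool_rot'][2])
    print(s['time_s'],s['position'].round(4),round(yaw,1),s['force'].round(1),s['q'].round(2))
    for f in np.linspace(f0,f1,n+1)[1:]:
        a=np.radians(f); e=np.array([np.cos(a),np.sin(a)]); et=np.array([-e[1],e[0]])
        P=np.r_[C+.055*e+t*et,z]; v=M.inv().apply(P-s['position'])
        dy=(f+90-yaw+180)%360-180
        print([*v.round(4).tolist(),0,0,round(-dy,1),0],end=',')
    print()
if __name__=='__main__': arc(*map(float,sys.argv[1:4]))
E
python3 plan.py 66 26 .018
```

```text
2.7 [0.5288 0.0538 0.0982] 155.8 [ 0.   0.1 -0.3] [ 0.24  0.65 -0.63  1.93  0.56  0.74  0.43]
[-0.0135, 0.0046, -0.0009, 0, 0, np.float64(3.8), 0],[-0.0174, 0.0054, -0.0009, 0, 0, np.float64(7.8), 0],[-0.0214, 0.006, -0.0009, 0, 0, np.float64(11.8), 0],[-0.0254, 0.0063, -0.0009, 0, 0, np.float64(15.8), 0],[-0.0295, 0.0063, -0.0009, 0, 0, np.float64(19.8), 0],[-0.0335, 0.0061, -0.0009, 0, 0, np.float64(23.8), 0],[-0.0375, 0.0055, -0.0009, 0, 0, np.float64(27.8), 0],[-0.0415, 0.0047, -0.0009, 0, 0, np.float64(31.8), 0],[-0.0453, 0.0036, -0.0009, 0, 0, np.float64(35.8), 0],[-0.0491, 0.0023, -0.0009, 0, 0, np.float64(39.8), 0],
```

Emit:
step_arm(motion=[[-0.0135, 0.0046, -0.001, 0, 0, 4, 0], [-0.0174, 0.0054, -0.001, 0, 0, 8, 0], [-0.0214, 0.006, -0.001, 0, 0, 12, 0], [-0.0254, 0.0063, -0.001, 0, 0, 16, 0], [-0.0295, 0.0063, -0.001, 0, 0, 20, 0], [-0.0335, 0.0061, -0.001, 0, 0, 24, 0], [-0.0375, 0.0055, -0.001, 0, 0, 28, 0], [-0.0415, 0.0047, -0.001, 0, 0, 32, 0], [-0.0453, 0.0036, -0.001, 0, 0, 36, 0], [-0.0491, 0.0023, -0.001, 0, 0, 40, 0]])

```text
time_s: 3.95
position: [0.5751, 0.0369, 0.1002]
tool_rot: [3.141, -0.0, 2.021]
force: [-0.2, 2.1, -1.3]
width: -0.0004
```

```bash
python3 plan.py 26 -14 .018; python3 - <<'E'
from h import *
im,d,p,s=grab('wrist','w2')
E
```

```text
3.95 [0.5751 0.0369 0.1002] 115.8 [-0.2  2.1 -1.3] [ 0.15  0.66 -0.45  1.82  0.41  0.75 -0.07]
[-0.0047, 0.0002, 0.0012, 0, 0, np.float64(3.8), 0],[-0.0086, 0.001, 0.0012, 0, 0, np.float64(7.8), 0],[-0.0126, 0.0016, 0.0012, 0, 0, np.float64(11.8), 0],[-0.0166, 0.0019, 0.0012, 0, 0, np.float64(15.8), 0],[-0.0207, 0.002, 0.0012, 0, 0, np.float64(19.8), 0],[-0.0247, 0.0017, 0.0012, 0, 0, np.float64(23.8), 0],[-0.0287, 0.0012, 0.0012, 0, 0, np.float64(27.8), 0],[-0.0327, 0.0003, 0.0012, 0, 0, np.float64(31.8), 0],[-0.0365, -0.0007, 0.0012, 0, 0, np.float64(35.8), 0],[-0.0403, -0.0021, 0.0012, 0, 0, np.float64(39.8), 0],
```

View pics/w2.png

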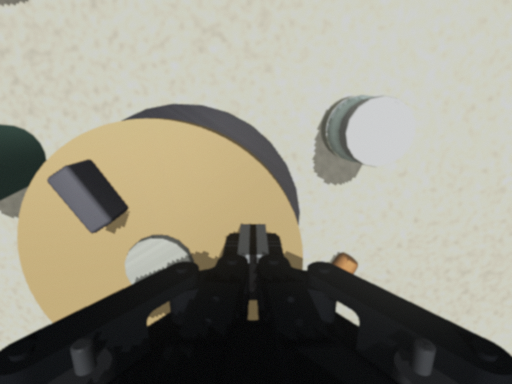

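The wrist view from low down shows the bat's block at (88,195), the hub at (158,258), and the jar undisturbed at (370,130). A reaction of about 2 N shows that the block is being pushed. I'll carry on round the arc.

Emit:
step_arm(motion=[[-0.0047, 0.0002, 0.001, 0, 0, 4, 0], [-0.0086, 0.001, 0.001, 0, 0, 8, 0], [-0.0126, 0.0016, 0.001, 0, 0, 12, 0], [-0.0166, 0.0019, 0.001, 0, 0, 16, 0], [-0.0207, 0.002, 0.001, 0, 0, 20, 0], [-0.0247, 0.0017, 0.001, 0, 0, 24, 0], [-0.0287, 0.0012, 0.001, 0, 0, 28, 0], [-0.0327, 0.0003, 0.001, 0, 0, 32, 0], [-0.0365, -0.0007, 0.001, 0, 0, 36, 0], [-0.0403, -0.0021, 0.001, 0, 0, 40, 0]])

```text
time_s: 5.25
position: [0.591, -0.0003, 0.0993]
tool_rot: [3.141, -0.0, 1.324]
force: [2.9, 0.9, -0.7]
width: 0.0001
```

```bash
python3 plan.py -14 -34 .018;  python3 - <<'E'
from h import *
im,d,p,s=grab('top','top3')
a=cv2.resize(im[140:225,215:310],None,fx=6,fy=6,interpolation=cv2.INTER_CUBIC)
cv2.imwrite('pics/c3.png',a[:,:,::-1])
X=pts('top',d,p,s); c0=np.array([.5317,-.0065])
r=X[...,:2]-c0; rr=np.hypot(r[...,0],r[...,1]); z=X[...,2]
m=(abs(z-.106)<.004)&(rr<.08)&(rr>.03); n,l=cv2.connectedComponents(m.astype(np.uint8))
for i in range(1,n):
    q=X[l==i]
    if len(q)>15: print(len(q),q.mean(0),np.degrees(np.arctan2(*(q.mean(0)[:2]-c0)[::-1])))
E
```

```text
5.25 [ 5.91e-01 -3.00e-04  9.93e-02] 75.9 [ 2.9  0.9 -0.7] [ 0.09  0.66 -0.27  1.79  0.25  0.73 -0.56]
[-0.002, 0.0003, 0.0003, 0, 0, np.float64(1.9), 0],[-0.0039, 0.0009, 0.0003, 0, 0, np.float64(3.9), 0],[-0.0059, 0.0013, 0.0003, 0, 0, np.float64(5.9), 0],[-0.0079, 0.0017, 0.0003, 0, 0, np.float64(7.9), 0],[-0.0099, 0.002, 0.0003, 0, 0, np.float64(9.9), 0],[-0.0119, 0.0023, 0.0003, 0, 0, np.float64(11.9), 0],[-0.0139, 0.0025, 0.0003, 0, 0, np.float64(13.9), 0],[-0.0159, 0.0026, 0.0003, 0, 0, np.float64(15.9), 0],[-0.0179, 0.0026, 0.0003, 0, 0, np.float64(17.9), 0],[-0.02, 0.0026, 0.0003, 0, 0, np.float64(19.9), 0],
69 [0.51638134 0.04662906 0.10630678] 106.08381661633692
```

View pics/c3.png

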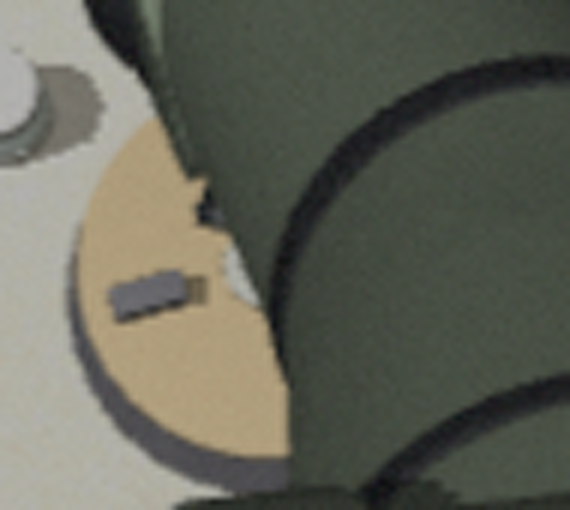

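The arm hides part of the top view. Block 1 is visible at (150,293) in the crop, bearing 106°, so the notch is at about −74° as planned, with about 25° to go. I'll push to just short, then back off and look.

Emit:
step_arm(motion=[[-0.002, 0.0003, 0, 0, 0, 2, 0], [-0.0039, 0.0009, 0, 0, 0, 4, 0], [-0.0059, 0.0013, 0, 0, 0, 6, 0], [-0.0079, 0.0017, 0, 0, 0, 8, 0], [-0.0099, 0.002, 0, 0, 0, 10, 0], [-0.0119, 0.0023, 0, 0, 0, 12, 0], [-0.0139, 0.0025, 0, 0, 0, 14, 0], [-0.0159, 0.0026, 0, 0, 0, 16, 0], [-0.02, 0.0026, 0, 0, 0, 20, 0], [-0.023, 0.0025, 0, 0, 0, 23, 0]])

```text
time_s: 6.55
position: [0.5873, -0.0233, 0.0993]
tool_rot: [-3.141, 0.0, 0.921]
force: [1.8, 1.9, 1.8]
width: 0.0002
```

```bash
python3 plan.py -37 -39.3 .018;  python3 - <<'E'
from h import *
im,d,p,s=grab('top','top4')
X=pts('top',d,p,s); c0=np.array([.5317,-.0065])
r=X[...,:2]-c0; rr=np.hypot(r[...,0],r[...,1]); z=X[...,2]
m=(abs(z-.106)<.004)&(rr<.08)&(rr>.03); n,l=cv2.connectedComponents(m.astype(np.uint8))
for i in range(1,n):
    q=X[l==i]
    if len(q)>15: print(len(q),q.mean(0),np.degrees(np.arctan2(*(q.mean(0)[:2]-c0)[::-1])))
E
```

```text
6.55 [ 0.5873 -0.0233  0.0993] 52.8 [1.8 1.9 1.8] [ 0.06  0.65 -0.17  1.8   0.16  0.71 -0.85]
[0.0001, 0.0004, 0.0003, 0, 0, np.float64(0.0), 0],[-0.0001, 0.0005, 0.0003, 0, 0, np.float64(0.2), 0],[-0.0003, 0.0006, 0.0003, 0, 0, np.float64(0.5), 0],[-0.0006, 0.0006, 0.0003, 0, 0, np.float64(0.7), 0],[-0.0008, 0.0007, 0.0003, 0, 0, np.float64(0.9), 0],[-0.001, 0.0008, 0.0003, 0, 0, np.float64(1.2), 0],[-0.0012, 0.0008, 0.0003, 0, 0, np.float64(1.4), 0],[-0.0014, 0.0009, 0.0003, 0, 0, np.float64(1.6), 0],[-0.0017, 0.001, 0.0003, 0, 0, np.float64(1.8), 0],[-0.0019, 0.001, 0.0003, 0, 0, np.float64(2.1), 0],
70 [0.53917389 0.04825336 0.10593668] 82.2271014452339
```

Block 1 is at 82.2°, so the notch is at about −97.8°. I'll back away, rise and look down at the notch and pin.

Emit:
step_arm(motion=[[0.006, 0, 0, 0, 0, 0, 0], [0.006, 0, -0.03, 0, 0, 0, 0], [0.006, 0, -0.07, 0, 0, 0, 0], [-0.02, 0.006, -0.11, 0, 0, -8, 0], [-0.06, 0.014, -0.14, 0, 0, -17, 0], [-0.1, 0.024, -0.15, 0, 0, -27, 0], [-0.137, 0.034, -0.15, 0, 0, -37, 0], [-0.137, 0.034, -0.15, 0, 0, -37, 0], [-0.137, 0.034, -0.15, 0, 0, -37, 0]])

```text
time_s: 7.72
position: [0.5322, -0.1523, 0.2492]
tool_rot: [-3.141, -0.0, 1.569]
force: [0.2, 0.6, -0.5]
width: -0.0001
```

```bash
cat > ang.py <<'E'
from h import *
def meas(f,crop=True):
    im,d,p,s=grab('wrist',f); X=pts('wrist',d,p,s); print(s['time_s'],s['position'].round(4),s['tool_rot'].round(3),s['force'].round(1))
    z=X[...,2]; c0=np.array([.533,-.0045])
    r=X[...,:2]-c0; rr=np.hypot(r[...,0],r[...,1])
    m=(z>.06)&(z<.095)&(rr<.026); c0=X[m].mean(0); print('hub',c0,m.sum()); h=c0[2]-.006; c0=c0[:2]
    r=X[...,:2]-c0; rr=np.hypot(r[...,0],r[...,1]); an=np.degrees(np.arctan2(r[...,1],r[...,0]))
    m=(abs(z-h-.022)<.004)&(rr<.08)&(rr>.03); n,l=cv2.connectedComponents(m.astype(np.uint8))
    for i in range(1,n):
        q=X[l==i]
        if len(q)>150: print('blk',len(q),np.degrees(np.arctan2(*(q.mean(0)[:2]-c0)[::-1])).round(2))
    m=(abs(z-.052)<.005)&(rr>.095)&(rr<.122); q=X[m].mean(0)[:2]-c0; print('ear',np.degrees(np.arctan2(q[1],q[0])).round(2),np.percentile(an[m],[3,97]).round(2))
    m=(z>.06)&(z<.072)&(rr>.06)&(rr<.1); q=X[m]; 
    if len(q): print('pin',len(q),q.mean(0),an[m].mean())
    m=(rr>.072)&(rr<.084)&(z<h-.006)&(abs(an+99)<15)
    print('notch gap',m.sum(),np.percentile(an[m],[2,50,98]) if m.any() else 0, an[m].mean())
    K=p['intrinsics'];T=p['tool_from_camera']
    rot=R.from_euler('xyz',s['tool_rot']).as_matrix(); a=np.radians(-99)
    P=np.r_[c0+.085*np.array([np.cos(a),np.sin(a)]),.075]
    c=T[:3,:3].T@(rot.T@(P-s['position'])-T[:3,3]); u,v=int(K[0,2]+K[0,0]*c[0]/-c[2]),int(K[1,2]+K[1,1]*c[1]/c[2]); print(u,v)
    v0=max(v-50,0);u0=max(u-65,0)
    cv2.imwrite('pics/'+f+'c.png',cv2.resize(im[v0:v0+100,u0:u0+130],None,fx=6,fy=6,interpolation=cv2.INTER_CUBIC)[:,:,::-1])
    return X,im,d,p,s
if __name__=='__main__':
    import sys; meas(sys.argv[1])
E
python3 ang.py w5
```

```text
7.725 [ 0.5322 -0.1523  0.2492] [-3.141 -0.     1.569] [ 0.2  0.6 -0.5]
hub [ 0.53298805 -0.00575599  0.08773545] 2515
blk 667 -158.6
blk 634 -37.75
ear -99.92 [-108.48  -89.52]
pin 179 [ 0.52037724 -0.08466359  0.06636806] -99.11344587802645
notch gap 242 [-107.10811498  -98.68392306  -90.2140146 ] -98.78261429077163
241 118
```

View pics/w5c.png

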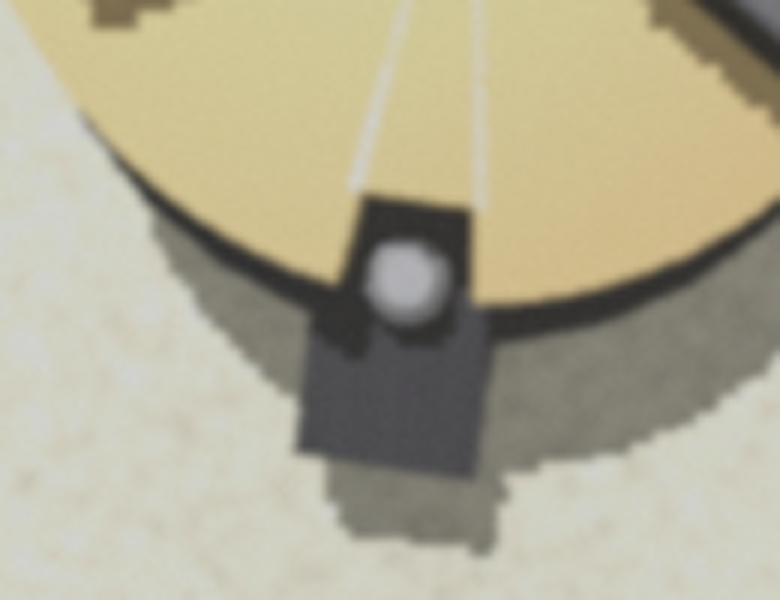

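Through the notch the crop shows the bright pin top at (407,275), with the notch walls at about 345 and 473 at that height. That puts the pin within about 1 mm (0.01 rad) of centre. The numbers agree: pin −99.1°, gap centre −98.8°, blocks −98.1°, all inside the 2.6° tolerance. I'll go over the hub and start the press.

Emit:
step_arm(motion=[[0.04, 0, 0.03, 0, 0, 0, 0], [0.09, 0.001, 0.07, 0, 0, 0, 0], [0.148, 0.001, 0.11, 0, 0, 0, 0], [0.148, 0.001, 0.125, 0, 0, 0, 0], [0.148, 0.001, 0.14, 0, 0, 0, 0], [0.148, 0.001, 0.146, 0, 0, 0, 0], [0.148, 0.001, 0.149, 0, 0, 0, 0], [0.148, 0.001, 0.152, 0, 0, 0, 0], [0.148, 0.001, 0.152, 0, 0, 0, 0]])

```text
time_s: 8.9
position: [0.5334, -0.0053, 0.0976]
tool_rot: [3.141, 0.0, 1.569]
force: [0.8, -0.0, 0.4]
width: -0.0001
```

Emit:
step_arm(motion=[[0, 0, 0.002, 0, 0, 0, 0], [0, 0, 0.004, 0, 0, 0, 0], [0, 0, 0.006, 0, 0, 0, 0], [0, 0, 0.006, 0, 0, 0, 0]])

```text
time_s: 9.4
position: [0.5334, -0.0052, 0.0916]
tool_rot: [3.141, 0.0, 1.57]
force: [0.5, -0.8, 2.4]
width: 0.0001
```

Emit:
step_arm(motion=[[0, 0, 0.002, 0, 0, 0, 0], [0, 0, 0.004, 0, 0, 0, 0], [0, 0, 0.006, 0, 0, 0, 0], [0, 0, 0.008, 0, 0, 0, 0]])

```text
time_s: 9.9
position: [0.5334, -0.0051, 0.0836]
tool_rot: [3.141, 0.0, 1.57]
force: [-0.9, -1.2, 7.0]
width: -0.0
```

Emit:
step_arm(motion=[[0, 0, 0.001, 0, 0, 0, 0], [0, 0, 0.002, 0, 0, 0, 0], [0, 0, 0.003, 0, 0, 0, 0], [0, 0, 0.0035, 0, 0, 0, 0]])

```text
time_s: 10.4
position: [0.5334, -0.0051, 0.0801]
tool_rot: [3.141, 0.0, 1.57]
force: [-1.1, -1.3, 7.4]
width: 0.0
```

Emit:
step_arm(motion=[[0, 0, 0.0005, 0, 0, 0, 0], [0, 0, 0.001, 0, 0, 0, 0]])

```text
time_s: 10.65
position: [0.5335, -0.0051, 0.0799]
tool_rot: [3.141, 0.0, 1.57]
force: [-7.6, -1.7, 31.5]
width: -0.0
```

The travel stops at TCP z = 0.080 with the force jumping, which is exactly the seated height. Now I'll lift straight off and clear to the viewing pose.

Emit:
step_arm(motion=[[0, 0, -0.003, 0, 0, 0, 0], [0, 0, -0.02, 0, 0, 0, 0], [0, 0, -0.06, 0, 0, 0, 0], [-0.04, 0, -0.11, 0, 0, 0, 0], [-0.09, 0, -0.15, 0, 0, 0, 0], [-0.148, 0, -0.17, 0, 0, 0, 0], [-0.148, 0, -0.17, 0, 0, 0, 0], [-0.148, 0, -0.17, 0, 0, 0, 0]])

```text
time_s: 11.65
position: [0.5329, -0.1526, 0.2493]
tool_rot: [3.141, -0.0, 1.57]
force: [-0.1, 1.0, -0.6]
width: -0.0001
```

```bash
python3 - <<'E'
from ang import *
X,im,d,p,s=meas('w6')
z=X[...,2]; rr=np.hypot(X[...,0]-.533,X[...,1]+.005)
for a,b in((0,.016),(.024,.036)):
    q=z[rr<b] if a==0 else z[(rr>a)&(rr<b)]; print(a,b,np.median(q),np.percentile(q,[10,90]))
E
```

```text
11.65 [ 0.5329 -0.1526  0.2493] [ 3.141 -0.     1.57 ] [-0.1  1.  -0.6]
hub [ 0.53299134 -0.00497537  0.06959903] 2286
blk 586 -157.84
blk 552 -38.36
ear -99.96 [-108.54  -89.68]
pin 6312 [ 0.53432863 -0.03474827  0.06597091] -40.94074144016316
notch gap 111 [-106.70602097  -96.15989483  -90.44479893] -98.18885071400098
241 117
0 0.016 0.07201200875947661 [0.07107268 0.07296144]
0.024 0.036 0.0659603438156999 [0.06498699 0.06692441]
```

View pics/w6.png

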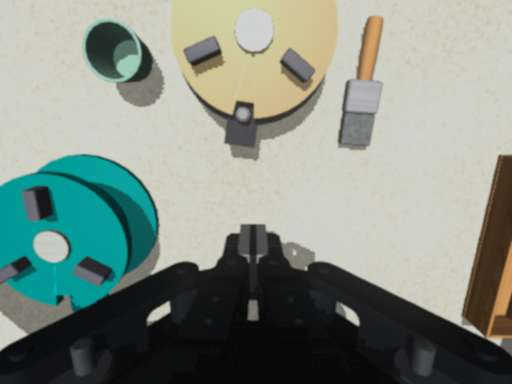

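The picture shows the bat seated, with the pin standing in the notch at (243,115). The cup (115,50) and brush (362,85) are untouched. Hub top is at 72.0 mm and bat top at 66.0 mm, so it is fully home, and the arm is clear.

```bash
python3 -c "
from rig import robot
print(robot.finish_job())"
```

```text
the job is handed in; nothing more can be done
None
```

The bat is turned and fully home on the wheel head, with the drive pin standing in its notch. The job was handed in at about 11.7 s of the 51 s allowed.

- **Turning:** With the shut fingertips I pushed block 0 sideways about 105° clockwise. Before pressing, the pin was about 1 mm (0.01 rad) off the notch's centre.
- **Pressing:** I pressed on the hub at about 7 N until it stopped. The last small step, onto the stop, peaked at about 31 N, which is firmer than the gentle press asked for. I then lifted straight off.
- **Last checks:** The hub top measured 72.0 mm and the bat's top face 66.0 mm, both matching the seated heights. The gripper was about 0.15 m clear of the hub. The cup and brush stood undisturbed in the last picture. The jar and the other vases were not in that view, but I did not go near them.
- **Small disagreement:** The pin and notch angle readings differed by about 1°, within the 2.6° tolerance. In the final picture, the automatic pin reading was wrong because it picked up the seated bat's face, so I ignored it.

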